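# Tilt a handset into its hooded charging dock

### The arm

A 6-joint arm with a two-finger parallel gripper is mounted at the origin on a cart in front of the work surface, level with it; the furniture and walls round the work are solid. World frame = base frame: x ahead of the robot, y to its left, z up, the work surface at z = 0. Lengths are in m, angles in degrees, forces in N, time in s.
With the tool pointing down it reaches from about 0.25 to 0.725 m from the base axis. Payload 9.7 kg.
Tool frame: the origin (TCP) lies between the finger pads; the fingertips stand bot.tcp_to_tips ahead of it and the grasp point (between the pads) lies 11 mm behind it (bot.tcp_to_tips is the distance from the TCP to the fingertips, in m); z points along the fingers, y is the line along which they close (so a half turn about z gives the same grasp; the last joint's range is limited). The gripper opens to 85 mm and grips with 20 to 120 N. Pads are 22 mm wide; open, the fingers measure 114 mm over their backs; the gripper's body (76 mm by 85 mm) begins 54 mm behind the grasp point. The pads swing forward as they close: fully open they stand 13 mm farther back than shut.
Start: joints at [-76.089, 4.979, 10.078, 95.1, 0, 90], TCP at [0.132, -0.534, 0.239] pointing down, gripper open.
Joint ranges: [-179.16, 179.16], [-48.56, 103.87], [-65.8, 70.77], [-126.05, 130.52], [-82.76, 87.17], [-180, 180]. Speed limits (degrees/s): [127.2, 127.2, 147.25, 180, 180, 180].

### API

Orientations are given as [roll, pitch, yaw] about the fixed x, y, z axes, in that order (R = Rz(yaw) Ry(pitch) Rx(roll)).
In Python, from workcell import bot gives the robot as it stands. The module is installed in compiled form; this text tells all that it offers.
- The arm moves only by the tool carry_out, never from a script. Its arguments are lists of equal length, an entry for each row: "linear": the shift along the world's x, y, z normalised to -1 to 1, where 1 is 2 cm, a list of three; "rotation": the turn, a rotation vector about the world's x, y, z normalised to -1 to 1, where 1 is 8 degrees, a list of three; "grip": the closure, from -1 (fully open) to 1 (shut). In form: {"linear": [[tx, ty, tz], ...], "rotation": [[rx, ry, rz], ...], "grip": [grip, ...]}. A call has 1 to 12 rows; each row shifts and turns the commanded pose from where the row before left it; what a row does not reach is not made up. A row lasts 1/10 s, in which the tool goes at most 50 mm and 8.59 degrees, less where a joint would pass 70% of its speed; a pose out of reach is approached as far as the arm can. A call with a number of a shift or a turn outside -1 to 1 is refused whole. A call with a gripper value outside its range is refused whole. The fingers move at their own pace and stop on an object; "grip_force" is the grip in N (left out, the last holds). Time passes only in rows, so rows that do not move let the fingers close. It gives the time, the measured TCP pose, the force, the opening and the grip force at its end, in the units of the state.
- bot.get_obs(): the state, without advancing time (a new reading comes with each control period).
- bot.camera(name): name is "side" or "top"; returns the picture (420x560x3 uint8, blue, green, red); there is no depth.
- bot.camera_model(name): a dict with "fx", "fy", "cx", "cy" (pixels), "camera_from_world" (4x4, takes a point from world to camera coordinates). Camera axes: x right, y up, looking along -z (the intrinsics and any distortion apply to the point x, -y, -z); pixel columns grow to the right and rows downward; lengths in m; the calibration is good to about 2 mm. A picture is of the moment at which its call begins. camera_model takes no time and is no camera call.
- bot.job_done(): hands the job in; it is judged then, once.
The state is a dict: "time": time; "q": joint angles; "qd": joint speeds; "joint_efforts": joint torques, N m; "ee_pos": TCP position; "tcp_rot": TCP orientation; "wrist_force": force on the tool from outside, world axes, zero at the start; "torque": the same for the moment, N m; "opening": finger opening in m; "grasp_force": force on a finger pad.
Only numpy, scipy, OpenCV 4.12 (cv2) and the standard library are available. Lean on these libraries where they do the work, as an engineer would, in place of code of your own. Each camera call takes 0.05 s, during which the arm holds its last target. There are 200 camera calls.

### The job

Put the black handset that lies by the charging dock on charge: display end first and keys up, slip it tilted under the dock's low hood and push against the orange sprung plate until its tail drops past the lip of the tall hood, then lay it flat on the dock floor with the tail home under the tall hood, and let go. Do not force it, and leave the jar, the vial and the tape roll where they are.

Things in the scene. Friction and masses are not known exactly. Their poses are not given: they have to be found in the camera images.
- handset: Black handset, blue keys and grey display on its upper face, 46 wide x 160 long x 22 mm thick, flat sides and underside, about 0.14 kg; grasp across its middle. Origin: centre of its underside. z up out of the key face, y along its length. The display is at its -y end; the keys and a small lanyard ring are at its +y end (the last 10 mm of the length are the ring).
- handset_display_end (a point): Middle of the bottom edge of the handset's -y end (display end), 80 mm from the body's origin: the end that must face the sprung plate.
- handset_tail_end (a point): Middle of the bottom edge of the handset's +y end (key end with the lanyard ring), 80 mm from the body's origin: the tail, that must end against the end wall under the tall hood.
- dock: Grey charging dock fixed on the worktop; the handset lies in a bay between two black hoods. Origin on its underside, x along the bay toward the low hood, y across, z up. In this frame, mm: base x -93 to 119, y +-76; floor top z = 12; low side walls between the hoods at y +-71 to +-76, top z = 32. The opening between the hoods is about 122 long, shorter than the handset.
- tall_nominal (a point): Point in the dock frame (x = -62.5, z = 78 mm): where the lower edge of the tall hood's lip stands on average. The tall hood is an end stop clamped by hand: it stays put, but may stand up to 4 mm either way along x. Lip 5 mm thick (top z = 83), 23.5 deep; below it the end wall, its face 17.5 mm behind the lip's edge. Inside y +-36, cheeks 6 thick, clamp feet out to y +-66.
- low_edge (a point): Middle of the lower edge of the low hood's roof (dock x = 60, z = 54 mm). The roof is 5 mm thick (top z = 59) and runs from x = 60 to 118; inside y +-36, cheeks 6 thick. The orange plate is inside, 60 wide, z 14 to 50.
- plate (a joint): Travel of the orange sprung plate into the low hood, m: 0 at rest (face at dock x = 70 mm), 0.034 at its hard stop. Spring 2 N at rest, 100 N/m: about 3 N with the handset home (plate in 6 to 14 mm), 5.4 N fully in. To pass the tail under the lip push it in 25 to 33 mm; the spring slides a freed handset home, but its squeeze can also hold it up off the floor.
- tower_front (a point): Middle of the top front edge of the black computer tower, 279 mm above the worktop; the tower is 95 mm wide (y) and reaches back 330 mm in +x from here. It never moves: keep the arm and gripper clear of it when passing, for it stands left of the work.
- wax_jar: White jar with a white screw cap, 52 mm across, 78 mm high, standing loose; origin at the centre of its underside. Leave alone.
- amber_vial: Brown vial with a black cap, 30 mm across, 64 mm high, standing loose; origin at the centre of its underside. Leave alone.
- roll: Roll of yellow-brown tape lying flat and loose, 96 mm across, 25 mm high; origin at the centre of its underside. Leave alone.

How it is judged:
By the outcome, as a careful person would: the job done as asked, in the order asked, and still so for the second after the job is handed in, with the robot touching nothing.
It also fails if it takes over 46 s, if anything falls off the work surface, if the arm or the gripper's body presses on something with over 40 N, if the wrist force passes 120 N, or if a joint passes its speed limit or range.

## Working session

There is one attempt and no reset: what is moved stays moved. The work goes in short steps, Python scripts to look and compute and a tool call to move; the robot and the scene stay as the last step left them, time stands still between calls to the robot, and variables do not carry over. Pictures are saved under pics/ and viewed, at most 10 in all, crops included, and the job is handed in when it is done.

Besides the shell and the picture viewer there is one more tool, called as name(argument=value, ...) on one line, values as JSON. carry_out: Moves the arm, as the interface text tells. Its arguments: {"type":"object","properties":{"linear":{"type":"array","items":{"type":"array","items":{"type":"number"}}},"rotation":{"type":"array","items":{"type":"array","items":{"type":"number"}}},"grip":{"type":"array","items":{"type":"number"}},"grip_force":{"type":"number"}},"required":["linear","rotation","grip"]}

```bash
mkdir -p pics
python3 - <<'E'
from workcell import bot
import cv2,numpy as np
o=bot.get_obs();print(o,bot.tcp_to_tips)
for n in("side","top"):
    cv2.imwrite(f"pics/{n}0.png",bot.camera(n)); m=bot.camera_model(n);print(n,{k:(np.round(v,4).tolist() if not isinstance(v,str) else v) for k,v in m.items()})
E
```

```text
{'time': 0.0, 'q': array([-7.60890886e+01,  5.01202997e+00,  1.00339185e+01,  9.51002526e+01,
        1.17105368e-03,  9.00004443e+01]), 'qd': array([ 0.04059644, -0.040397  , -0.02666207,  0.06634345, -0.05136904,
       -0.01593203]), 'joint_efforts': array([ 8.30710778e-04, -5.20391464e+01,  4.64801073e+01,  1.63178961e-02,
       -1.18132832e-05,  2.79661538e-05]), 'ee_pos': array([ 0.13217831, -0.53364837,  0.23856935]), 'tcp_rot': array([-1.79921636e+02, -1.17044485e-03,  1.39104654e+01]), 'wrist_force': array([-0.04248176, -0.18493136,  0.11428296]), 'torque': array([-0.02025077, -0.01960016, -0.01161801]), 'grasp_force': 0.0, 'opening': 0.08533650258907412} 0.008
side {'fx': 495.1263, 'fy': 495.1263, 'cx': 280.4569, 'cy': 208.1506, 'camera_from_world': [[-0.9236, -0.3834, 0.0083, 0.4735], [0.1645, -0.3765, 0.9117, -0.3004], [-0.3464, 0.8434, 0.4108, -1.2098], [0.0, 0.0, 0.0, 1.0]]}
top {'fx': 540.8217, 'fy': 540.8217, 'cx': 281.6433, 'cy': 199.1504, 'camera_from_world': [[0.0027, -0.9999, 0.0127, -0.1844], [0.997, 0.0036, 0.077, -0.5913], [-0.077, 0.0125, 0.997, -1.6245], [0.0, 0.0, 0.0, 1.0]]}
```

View pics/top0.png

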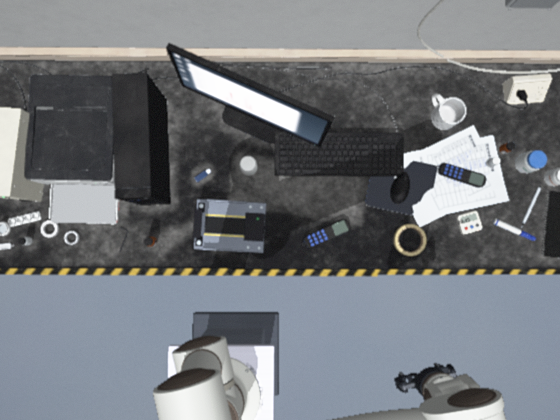

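View pics/side0.png

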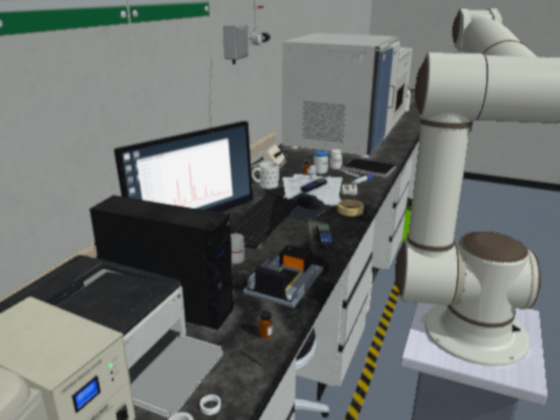

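The top view shows the dock at about (230,225), the handset by it at (328,233) with keys to the left and display to the right, the tower at (140,135), the jar at (248,163), the vial at (152,238) and the tape at (410,240). A second handset on the papers (462,175) is not the target. I'll enlarge both views for detail.

Run:
```python
import cv2,numpy as np
t=cv2.imread("pics/top0.png")[180:270,180:365]; s=cv2.imread("pics/side0.png")[205:305,235:345]
a=cv2.resize(t,None,fx=4.3,fy=4.3,interpolation=cv2.INTER_CUBIC)
cv2.imwrite("pics/topc.png",cv2.convertScaleAbs(a,alpha=1.5,beta=10))
b=cv2.resize(s,None,fx=6,fy=6,interpolation=cv2.INTER_CUBIC)
cv2.imwrite("pics/sidec.png",cv2.convertScaleAbs(b,alpha=1.6,beta=10))
```

```text
(no output)
```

View pics/topc.png

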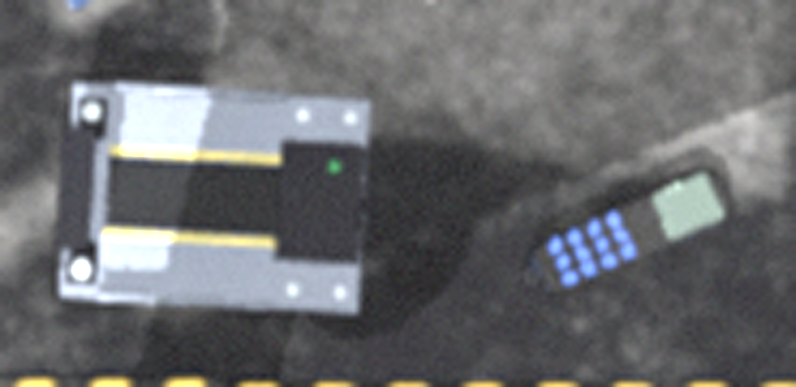

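View pics/sidec.png

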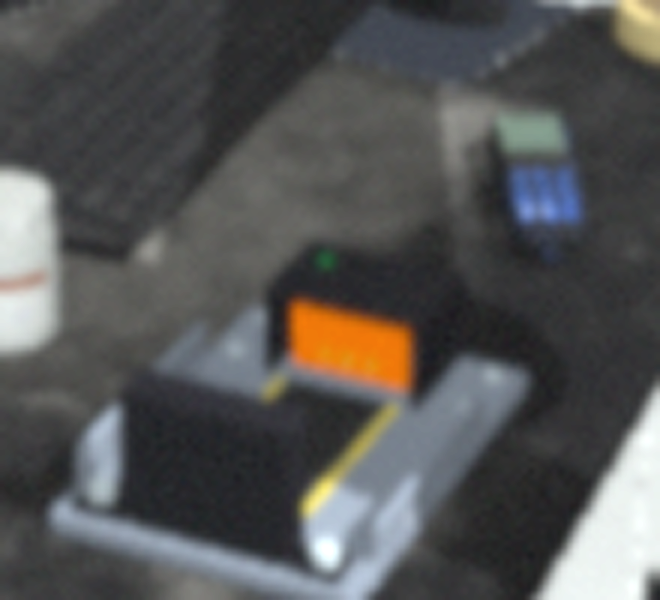

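The crops show the low hood (green LED, orange plate inside) on the dock's right, at world -y. The tall hood is on the left, and the handset's display already faces right. I'll fit poses from these pixels and overlay the models to check them.

```bash
cat > h.py <<'E'
import numpy as np,cv2
from workcell import bot
from scipy.optimize import least_squares
M={n:bot.camera_model(n) for n in("side","top")}
def proj(n,P):
    m=M[n];P=np.atleast_2d(P);c=(m["camera_from_world"]@np.c_[P,np.ones(len(P))].T).T
    return np.c_[m["cx"]+m["fx"]*c[:,0]/-c[:,2], m["cy"]+m["fy"]*-c[:,1]/-c[:,2]]
def w(p,P): # planar pose x,y,yaw(rad); P mm in body
    P=np.atleast_2d(P)/1000.;c,s=np.cos(p[2]),np.sin(p[2])
    return np.c_[p[0]+c*P[:,0]-s*P[:,1],p[1]+s*P[:,0]+c*P[:,1],P[:,2]]
def tc(a): return (np.array(a,float)+.5)/4.3-.5+180
def sc(a): return (np.array(a,float)+.5)/6-.5+np.array([235,205])
def fit(obs,p0):
    f=lambda p:np.concatenate([(proj(n,w(p,P))-u).ravel() for n,P,u in obs])
    r=least_squares(f,p0,loss="soft_l1");return r.x,f(r.x).reshape(-1,2)
E
python3 - <<'E'
from h import *
D=[("top",[119,76,12],tc([371,98])),("top",[119,-76,12],tc([360,315])),("top",[-93,-76,12],tc([60,298])),("top",[-93,76,12],tc([75,82])),
("side",[70,30,14],sc([290,367])),("side",[70,-30,14],sc([410,390])),("side",[119,-76,12],sc([530,376])),("side",[-93,76,12],sc([53,505]))]
p,r=fit(D,[.4,.1,-np.pi/2]);print("dock",p.round(4),np.rad2deg(p[2]),"\n",r.round(1).tolist())
# handset axis: keys/displays centre on top face
hs=[("top",[0,-48,22],tc([689,206])),("top",[0,32,22],tc([592,247]))]
q,r=fit(hs,[.35,-.15,1.2]);print("hs",q.round(4),np.rad2deg(q[2]),r.round(1).tolist())
np.save("dock.npy",p);np.save("hs.npy",q)
def box(x0,x1,y0,y1,z0,z1):
    return [[[x0,y0,z],[x1,y0,z],[x1,y1,z],[x0,y1,z],[x0,y0,z]] for z in(z0,z1)]
out=[]
for n,(x0,y0,x1,y1),k in(("top",(180,180,365,270),4.3),("side",(235,205,345,305),4.5)):
    im=cv2.imread(f"pics/{n}0.png")[y0:y1,x0:x1]
    im=cv2.resize(im,None,fx=k,fy=k,interpolation=cv2.INTER_CUBIC)
    im=(255*(im/255.)**.5).astype(np.uint8)
    for pose,bs,c in((p,box(-93,119,-76,76,12,12)+box(60,118,-42,42,59,59)+box(-86,-62.5,-42,42,83,83),(0,0,255)),(q,box(-23,23,-80,80,0,22)+box(-23,23,70,70,22,22),(0,255,0))):
        for b in bs:
            u=(proj(n,w(pose,b))-[x0,y0]+.5)*k
            cv2.polylines(im,[u.round().astype(int)],False,c,1)
    out.append(im)
H=max(o.shape[1] for o in out)
o=[cv2.copyMakeBorder(i,0,0,0,H-i.shape[1],0) for i in out]
v=np.vstack([o[0][:387],o[1]]);print(v.shape)
cv2.imwrite("pics/ovt.png",out[0]);cv2.imwrite("pics/ovs.png",out[1])
s=600/v.shape[0];cv2.imwrite("pics/ov.png",cv2.resize(v,None,fx=s,fy=s,interpolation=cv2.INTER_AREA))
E
```

```text
dock [ 0.5113 -0.0121 -1.6233] -93.00953370848953 
 [[0.2, 0.5], [-0.1, -0.2], [0.0, -0.1], [-0.1, 0.4], [0.6, -0.7], [-0.7, 0.2], [0.2, -1.1], [-0.7, 0.7]]
hs [ 0.4884 -0.3182  0.3957] 22.671806656124186 [[0.8, -0.3], [-0.8, 0.3]]
(837, 796, 3)
```

View pics/ovt.png

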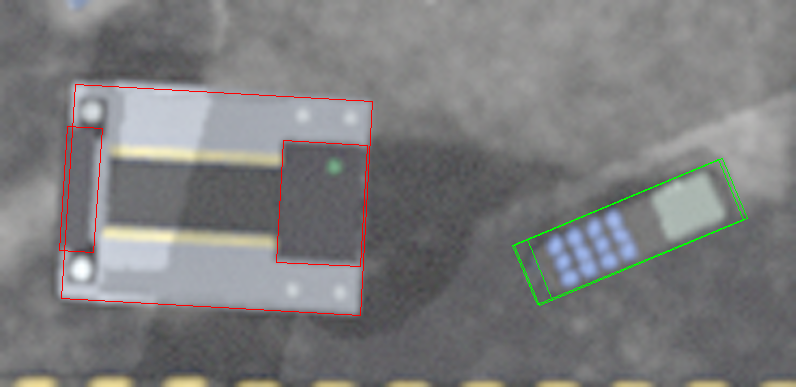

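The overlay matches: the dock sits at (0.511, -0.012) with its x axis at -93°, and the handset at (0.488, -0.318) with yaw 22.7°. The tall lip seems a few mm toward dock -x of nominal. Next I move over the handset.

carry_out(linear=[[1,0.6,-0.2],[1,0.6,-0.2],[1,0.6,-0.2],[1,0.6,-0.2],[1,0.6,-0.2],[1,0.6,-0.2],[1,0.6,-0.2],[1,0.6,-0.2],[1,0.6,-0.2],[1,0.6,-0.2],[1,0.6,-0.2],[1,0.6,-0.2]], rotation=[[0,0,1],[0,0,1],[0,0,1],[0,0,1],[0,0,1],[0,0,1],[0,0,1],[0,0,1],[0,0,1],[0,0,1],[0,0,1],[0,0,1]], grip=[-1,-1,-1,-1,-1,-1,-1,-1,-1,-1,-1,-1])

```text
time: 1.3
ee_pos: [0.3729, -0.3892, 0.1907]
tcp_rot: [-180.0, -0.0, 110.2]
wrist_force: [0.9, -0.0, 0.7]
opening: 0.0852
grasp_force: 0.0
```

carry_out(linear=[[0.97,0.59,-0.4],[0.97,0.59,-0.4],[0.97,0.59,-0.4],[0.97,0.59,-0.4],[0.97,0.59,-0.4],[0.93,0.6,-0.4],[0,0,-1],[0,0,-1],[0,0,-1],[0,0,0]], rotation=[[0,0,0.31],[0,0,0],[0,0,0],[0,0,0],[0,0,0],[0,0,0],[0,0,0],[0,0,0],[0,0,0],[0,0,0]], grip=[-1,-1,-1,-1,-1,-1,-1,-1,-1,-1])

```text
time: 2.3
ee_pos: [0.4864, -0.3179, 0.08]
tcp_rot: [-179.8, -0.2, 112.4]
wrist_force: [-1.1, 0.3, -0.1]
opening: 0.0852
grasp_force: 0.0
```

carry_out(linear=[[0.1,0,-1],[0,0,-1],[0,0,-0.8],[0,0,-0.45],[0,0,-0.2],[0,0,0],[0,0,0],[0,0,0],[0,0,0],[0,0,0],[0,0,0]], rotation=[[0,0,0.03],[0,0,0],[0,0,0],[0,0,0],[0,0,0],[0,0,0],[0,0,0],[0,0,0],[0,0,0],[0,0,0],[0,0,0]], grip=[-1,-1,-1,-1,-1,-1,1,1,1,1,1], grip_force=60)

```text
time: 3.4
ee_pos: [0.4904, -0.3192, 0.0153]
tcp_rot: [179.9, 0.1, 112.6]
wrist_force: [0.2, 0.3, 6.0]
opening: 0.0435
grasp_force: 62.3
```

carry_out(linear=[[0,0,0.5],[0,0,1],[0,0,1],[0,0,1],[0,0,1],[0,0,0]], rotation=[[0,0,0],[0,0,0],[0,0,0],[0,0,0],[0,0,0],[0,0,0]], grip=[1,1,1,1,1,1])

```text
time: 4.0
ee_pos: [0.4909, -0.3196, 0.1075]
tcp_rot: [179.9, 0.2, 112.6]
wrist_force: [0.4, -0.4, -1.2]
opening: 0.0436
grasp_force: 61.5
```

Run:
```python
from h import *
o=bot.get_obs();print({k:np.round(o[k],3).tolist() for k in o})
t,s=bot.camera("top"),bot.camera("side");cv2.imwrite("pics/t1.png",t);cv2.imwrite("pics/s1.png",s)
for n in M:print(n,proj(n,o["ee_pos"]))
c=(proj("side",o["ee_pos"])[0]).astype(int);d=(proj("top",o["ee_pos"])[0]).astype(int)
g=lambda im,c:cv2.resize((255*(im[c[1]-37:c[1]+37,c[0]-40:c[0]+40]/255.)**.5).astype(np.uint8),(400,370),interpolation=cv2.INTER_CUBIC)
cv2.imwrite("pics/g1.png",np.hstack([g(t,d),g(s,c)]))
```

```text
{'time': 4.0, 'q': [-33.064, 9.026, -0.04, 80.681, -0.0, 34.306], 'qd': [-0.019, 1.258, -3.305, -2.671, -0.015, 0.029], 'joint_efforts': [-0.0, -56.733, 47.149, 0.997, -0.001, 0.0], 'ee_pos': [0.491, -0.32, 0.107], 'tcp_rot': [179.858, 0.208, 112.63], 'wrist_force': [0.358, -0.362, -1.205], 'torque': [-0.073, 0.026, -0.019], 'grasp_force': 61.512, 'opening': 0.044}
side [[324.73991433 208.57395293]]
top [[329.45784407 232.01983211]]
```

View pics/g1.png

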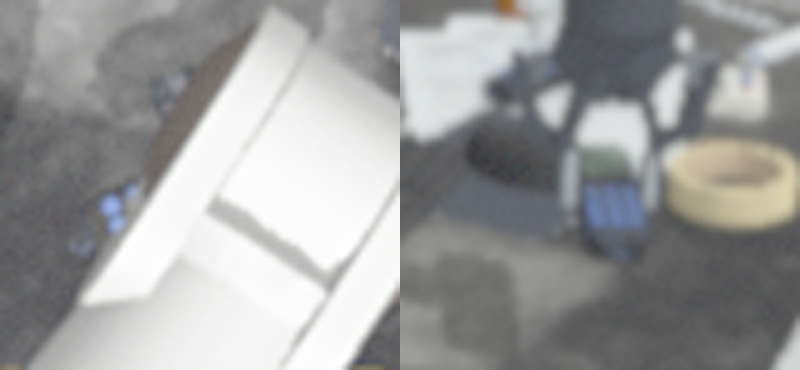

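The handset is held, with a 1.2 N load. The keys and ring show at its tail: ring end at top-image px ≈ (305,243) and side-image px ≈ (328,222). I'll now work out the in-hand offset, the lip position and the path clearances.

```bash
cat >> h.py <<'E'
from shapely.geometry import Polygon if False else None
E
sed -i '$d' h.py
cat >> h.py <<'E'
def seg(P,a,b):
    t=np.clip(np.dot(P-a,b-a)/np.dot(b-a,b-a),0,1);return np.linalg.norm(P-a-t*(b-a))
def clear(A,B): # signed-ish clearance of two convex polygons, by separating axis
    best=-1e9
    for Q in(A,B):
        for i in range(len(Q)):
            e=Q[(i+1)%len(Q)]-Q[i];n=np.array([e[1],-e[0]])/np.linalg.norm(e)
            if n@(Q.mean(0)-Q[i])>0:n=-n
            best=max(best,min((B if Q is A else A)@n)-Q[i]@n)
    return best
def rect(x0,x1,z0,z1):return np.array([[x0,z0],[x1,z0],[x1,z1],[x0,z1]],float)
def hand(xp,zb,th):
    t=np.deg2rad(th);f=np.array([np.cos(t),-np.sin(t)]);n=np.array([np.sin(t),np.cos(t)])
    b=np.array([xp-22*n[0],zb]);return np.array([b,b-160*f,b-160*f+22*n,b+22*n]),f,n
def clr(xp,zb,th,d=0):
    H,_,_=hand(xp,zb,th)
    return clear(H,rect(60,118,54,59)),clear(H,rect(-86+d,-62.5+d,78,83)),H[:,1].min()-12
E
python3 - <<'E'
from h import *
o=bot.get_obs();T=o["ee_pos"];a=np.deg2rad(22.6);tail=np.array([-np.sin(a),np.cos(a),0])
print(T.round(4))
for n,u in(("top",(305.4,243)),("side",(328,222))):
    for d in(70,75,80,85,90):
        P=T+tail*d/1000+[0,0,-.010];print(n,d,(proj(n,P)[0]-u).round(1))
p=np.load("dock.npy");g=cv2.cvtColor(cv2.imread("pics/top0.png"),cv2.COLOR_BGR2GRAY).astype(np.float32)
for z,xs,ys in((83,range(-100,-45,3),(-25,0,25)),(59,range(50,75,3),(-25,0,25))):
  for y in ys:
    u=proj("top",w(p,[[x,y,z] for x in xs])).astype(np.float32)
    print(z,y,list(zip(xs,cv2.remap(g,u[:,:1],u[:,1:],1).ravel().round().astype(int).tolist())))
for xp in(45,55,62,70,75,80,85,90,93,96):
    best=max((min(min(clr(xp,zb,th,4)),min(clr(xp,zb,th,-4))),th,zb) for th in np.arange(18,42,.5) for zb in np.arange(13,30,.5))
    print(xp,best,np.round(clr(xp,best[2],best[1]),1))
E
```

```text
[ 0.4898 -0.3189  0.1041]
top 70 [ 1.1 -1.3]
top 75 [-0.4 -0.7]
top 80 [-2.  0.]
top 85 [-3.6  0.7]
top 90 [-5.2  1.3]
side 70 [-1.3 -0.1]
side 75 [-1.2  0.6]
side 80 [-1.1  1.3]
side 85 [-0.9  2. ]
side 90 [-0.8  2.7]
83 -25 [(-100, 90), (-97, 87), (-94, 82), (-91, 70), (-88, 51), (-85, 45), (-82, 46), (-79, 49), (-76, 45), (-73, 45), (-70, 46), (-67, 64), (-64, 108), (-61, 118), (-58, 121), (-55, 130), (-52, 134), (-49, 132), (-46, 130)]
83 0 [(-100, 91), (-97, 96), (-94, 100), (-91, 88), (-88, 64), (-85, 47), (-82, 44), (-79, 46), (-76, 47), (-73, 46), (-70, 47), (-67, 64), (-64, 95), (-61, 114), (-58, 103), (-55, 69), (-52, 47), (-49, 47), (-46, 50)]
83 25 [(-100, 45), (-97, 52), (-94, 57), (-91, 56), (-88, 45), (-85, 43), (-82, 44), (-79, 45), (-76, 46), (-73, 44), (-70, 46), (-67, 65), (-64, 98), (-61, 113), (-58, 115), (-55, 113), (-52, 119), (-49, 136), (-46, 163)]
59 -25 [(50, 94), (53, 92), (56, 82), (59, 60), (62, 42), (65, 37), (68, 36), (71, 35), (74, 37)]
59 0 [(50, 33), (53, 36), (56, 33), (59, 31), (62, 33), (65, 37), (68, 35), (71, 38), (74, 37)]
59 25 [(50, 103), (5
[... 158 characters left out ...]
(np.float64(12.692253366503138), np.float64(41.5), np.float64(25.0)) [12.7 24.8 13. ]
62 (np.float64(10.0), np.float64(41.5), np.float64(22.0)) [10.3 27.2 10. ]
70 (np.float64(7.712360012306604), np.float64(32.0), np.float64(20.0)) [ 7.7 10.6  8. ]
75 (np.float64(6.5), np.float64(31.0), np.float64(18.5)) [6.5 9.7 6.5]
80 (np.float64(5.2540928757264), np.float64(29.5), np.float64(17.5)) [5.3 7.8 5.5]
85 (np.float64(4.035643333168181), np.float64(28.5), np.float64(16.5)) [4.  6.9 4.5]
90 (np.float64(3.0), np.float64(28.0), np.float64(15.0)) [3.2 6.7 3. ]
93 (np.float64(2.5), np.float64(27.0), np.float64(14.5)) [2.7 5.  2.5]
96 (np.float64(2.0), np.float64(26.5), np.float64(14.0)) [2.1 5.5 2. ]
```

The lip edge reads about x = -65.5 (δ ≈ -3 mm), and the low hood is as nominal. I'll tabulate the TCP waypoints.

```bash
cat >> h.py <<'E'
S0,HT=3.,15.
def tcp(xp,zb,th):
    H,f,n=hand(xp,zb,th);q=H[0]-(80+S0)*f+HT*n
    return w(np.load("dock.npy"),[q[0],0,q[1]])[0]
E
python3 - <<'E'
from h import *
W=[(40,110,34),(44,60,34),(46,24,34),(60,20,33),(68,19,32),(72,19,32),(80,17.5,29.5),(90,15,28),(95,14.5,26),(97,14,22),(99,13,18),(99,13,15),(94,13,11),(88,13,6),(82,12.5,2),(80,12,0),(77,12,0)]
prev=None
for k in W:
    T=tcp(*k);H=hand(*k)[0];print(k,T.round(4),None if prev is None else ((T-prev[0])/.02).round(2),None if prev is None else round((k[2]-prev[1])/8,2),"clr",np.round(clr(*k,-3),1),np.round(min(clr(*k,0)),1),"tailx",H[1].round(1));prev=(T,k[2])
E
```

```text
(40, 110, 34) [0.5131 0.0206 0.1688] None None clr [55.3 74.5 98. ] 55.3 tailx [-104.9  199.5]
(44, 60, 34) [0.5129 0.0166 0.1188] [-0.01 -0.2  -2.5 ] 0.0 clr [24.  35.3 48. ] 24.0 tailx [-100.9  149.5]
(46, 24, 34) [0.5127 0.0146 0.0828] [-0.01 -0.1  -1.8 ] 0.0 clr [17.6  6.6 12. ] 4.9 tailx [-98.9 113.5]
(60, 20, 33) [0.512  0.0013 0.0778] [-0.03 -0.66 -0.25] -0.12 clr [13.  9.  8.] 7.4 tailx [-86.2 107.1]
(68, 19, 32) [ 0.5117 -0.006   0.0757] [-0.02 -0.37 -0.1 ] -0.12 clr [ 9.6 10.3  7. ] 7.0 tailx [-79.3 103.8]
(72, 19, 32) [ 0.5115 -0.01    0.0757] [-0.01 -0.2   0.  ] 0.0 clr [ 7.5 12.4  7. ] 7.0 tailx [-75.3 103.8]
(80, 17.5, 29.5) [ 0.5111 -0.0164  0.0714] [-0.02 -0.32 -0.21] -0.31 clr [5.3 9.3 5.5] 5.3 tailx [-70.1  96.3]
(90, 15, 28) [ 0.5106 -0.0255  0.0672] [-0.02 -0.46 -0.21] -0.19 clr [3.2 8.1 3. ] 3.0 tailx [-61.6  90.1]
(95, 14.5, 26) [ 0.5104 -0.0294  0.0644] [-0.01 -0.19 -0.14] -0.25 clr [2.4 7.  2.5] 2.4 tailx [-58.5  84.6]
(97, 14, 22) [ 0.5104 -0.0295  0.059 ] [-0.   -0.   -0.27] -0.5 clr [4.3 7.  2. ] 2.0 tailx [-59.6  73.9]
(99, 13, 18) [ 0.5104 -0.03    0.0529] [-0.   -0.02 -0.3 ] -0.5 clr [ 7.  10.1  1. ] 1.0 tailx [-60.   62.4]
(99, 13, 15) [ 0.5105 -0.0291  0.049 ] [ 0.    0.04 -0.2 ] -0.38 clr [ 9.  10.2  1. ] 1.0 tailx [-61.2  54.4]
(94, 13, 11) [ 0.5108 -0.0233  0.0436] [ 0.02  0.29 -0.27] -0.5 clr [12.6 12.9  1. ] 1.0 tailx [-67.3  43.5]
(88, 13, 6) [ 0.5111 -0.0168  0.0366] [ 0.02  0.32 -0.35] -0.62 clr [16.1 26.4  1. ] 1.0 tailx [-73.4  29.7]
(82, 12.5, 2) [ 0.5114 -0.0109  0.0304] [ 0.02  0.3  -0.31] -0.5 clr [18.7 37.9  0.5] 0.5 tailx [-78.7  18.1]
(80, 12, 0) [ 0.5115 -0.0091  0.027 ] [ 0.    0.09 -0.17] -0.25 clr [20. 44.  0.] 0.0 tailx [-80.  12.]
(77, 12, 0) [ 0.5117 -0.0061  0.027 ] [0.01 0.15 0.  ] 0.0 clr [20. 44.  0.] 0.0 tailx [-83.  12.]
```

carry_out(linear=[[0,0,1],[0,0,1],[0,0.5,1],[0.1,1,1],[0.1,1,1],[0.1,1,1],[0.1,1,1],[0.1,1,0.3],[0.1,1,0],[0.1,1,0],[0.1,1,0],[0.1,1,0]], rotation=[[0,0,-0.8],[0,0,-0.8],[0,0,-0.8],[0,0,-0.8],[0,0,0],[0.709,-0.037,0],[0.709,-0.037,0],[0.709,-0.037,0],[0.709,-0.037,0],[0.709,-0.037,0],[0.709,-0.037,0],[0,0,0]], grip=[1,1,1,1,1,1,1,1,1,1,1,1])

```text
time: 5.3
ee_pos: [0.5075, -0.1293, 0.2465]
tcp_rot: [-179.6, -34.4, 86.7]
wrist_force: [0.3, -0.8, -2.5]
opening: 0.0433
grasp_force: 61.5
```

```bash
cat >> h.py <<'E'
from scipy.spatial.transform import Rotation as R
def go(xp,zb,th):
    o=bot.get_obs();T=tcp(xp,zb,th);yaw=np.load("dock.npy")[2]
    Rt=R.from_rotvec(np.deg2rad(th)*np.array([-np.sin(yaw),np.cos(yaw),0]))*R.from_euler("z",yaw+np.pi)*R.from_euler("x",np.pi)
    Rc=R.from_euler("xyz",o["tcp_rot"],degrees=True)
    rv=np.rad2deg((Rt*Rc.inv()).as_rotvec())
    print("t",o["time"],"lin",((T-o["ee_pos"])/.02).round(2),"rot",(rv/8).round(2),"F",o["wrist_force"].round(1),"M",o["torque"].round(2),"op",round(o["opening"],4))
E
python3 -c "
from h import *
go(44,60,34)"
```

```text
t 5.3 lin [ 0.27  7.29 -6.38] rot [-0.05 -0.04  0.01] F [ 0.3 -0.8 -2.5] M [-0.73  0.02  0.03] op 0.0433
```

carry_out(linear=[[0.05,1,0],[0.05,1,0],[0.05,1,0],[0.05,1,0],[0.05,1,0],[0,1,0],[0,0.9,0],[0,0.2,-0.5],[0,0,-1],[0,0,-1],[0,0,-1],[0,0,-1]], rotation=[[0,0,0],[0,0,0],[0,0,0],[0,0,0],[0,0,0],[0,0,0],[0,0,0],[0,0,0],[0,0,0],[0,0,0],[0,0,0],[0,0,0]], grip=[1,1,1,1,1,1,1,1,1,1,1,1])

```text
time: 6.5
ee_pos: [0.5122, 0.0128, 0.1576]
tcp_rot: [-179.9, -34.1, 86.9]
wrist_force: [0.1, -0.6, -1.9]
opening: 0.0434
grasp_force: 61.5
```

Run:
```python
from h import *
for n in M:cv2.imwrite(f"pics/{n}2.png",bot.camera(n))
s=cv2.imread("pics/side2.png")[170:310,210:370]
cv2.imwrite("pics/s2c.png",cv2.resize((255*(s/255.)**.6).astype(np.uint8),(640,560),interpolation=cv2.INTER_CUBIC))
go(44,60,34);go(46,24,34)
```

```text
t 6.6 lin [ 0.08  0.18 -1.87] rot [-0.02 -0.04 -0.  ] F [-0.3 -0.6 -0.9] M [-0.68  0.02  0.05] op 0.0437
t 6.6 lin [ 0.08  0.08 -3.67] rot [-0.02 -0.04 -0.  ] F [-0.3 -0.6 -0.9] M [-0.68  0.02  0.05] op 0.0437
```

View pics/s2c.png

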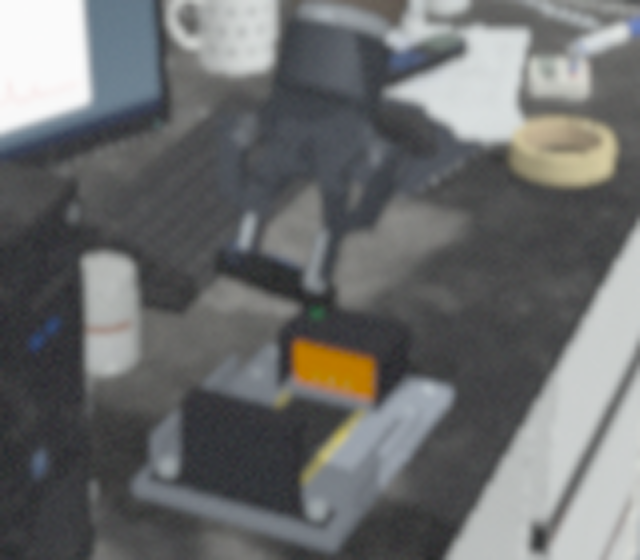

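The side view shows the handset tail-up between the fingers, above the dock bay. The dock, jar and tape are undisturbed. I'm descending into the bay.

carry_out(linear=[[0.08,0.08,-1],[0,0,-1],[0,0,-0.8],[0,0,-0.5],[0,0,-0.3],[0,0,0],[0,-0.3,-0.1],[0,-0.3,-0.1],[0,-0.1,-0.05],[0,0,0]], rotation=[[0,-0.04,0],[0,0,0],[0,0,0],[0,0,0],[0,0,0],[0,0,0],[-0.06,0,0],[-0.06,0,0],[0,0,0],[0,0,0]], grip=[1,1,1,1,1,1,1,1,1,1])

```text
time: 7.6
ee_pos: [0.5146, 0.0003, 0.0834]
tcp_rot: [179.5, -33.1, 87.3]
wrist_force: [0.2, 0.0, -1.1]
opening: 0.0437
grasp_force: 61.5
```

```bash
python3 -c "
from h import *
go(60,20,33);go(66,19,32)"
```

```text
t 7.6 lin [-0.13  0.05 -0.28] rot [-0.01  0.05 -0.  ] F [ 0.2  0.  -1.1] M [-0.68  0.08 -0.02] op 0.0437
t 7.6 lin [-0.14 -0.22 -0.39] rot [-0.14  0.06 -0.  ] F [ 0.2  0.  -1.1] M [-0.68  0.08 -0.02] op 0.0437
```

carry_out(linear=[[-0.1,-0.15,-0.3],[0,-0.1,0],[0,0,0],[0,0,0]], rotation=[[-0.07,0.05,0],[-0.06,0,0],[0,0,0],[0,0,0]], grip=[1,1,1,1])

```text
time: 8.0
ee_pos: [0.5124, -0.0042, 0.0774]
tcp_rot: [180.0, -32.1, 87.1]
wrist_force: [0.1, 0.0, -1.6]
opening: 0.0434
grasp_force: 61.5
```

carry_out(linear=[[0,-0.1,0],[0,0,0]], rotation=[[0,0,0],[0,0,0]], grip=[1,1])

```text
time: 8.2
ee_pos: [0.5125, -0.0064, 0.0774]
tcp_rot: [179.9, -32.1, 87.1]
wrist_force: [-0.1, -0.2, -0.6]
opening: 0.0433
grasp_force: 61.5
```

carry_out(linear=[[0,-0.1,0],[0,0,0]], rotation=[[0,0,0],[0,0,0]], grip=[1,1])

```text
time: 8.4
ee_pos: [0.5124, -0.0085, 0.0773]
tcp_rot: [180.0, -32.1, 87.0]
wrist_force: [0.1, 0.7, -1.5]
opening: 0.0438
grasp_force: 61.5
```

carry_out(linear=[[0,-0.1,0],[0,0,0]], rotation=[[0,0,0],[0,0,0]], grip=[1,1])

```text
time: 8.6
ee_pos: [0.5124, -0.0105, 0.0773]
tcp_rot: [180.0, -32.1, 87.0]
wrist_force: [-0.0, -0.1, -1.1]
opening: 0.0435
grasp_force: 61.5
```

carry_out(linear=[[0,-0.1,0],[0,0,0]], rotation=[[0,0,0],[0,0,0]], grip=[1,1])

```text
time: 8.8
ee_pos: [0.5125, -0.0125, 0.0773]
tcp_rot: [180.0, -32.1, 87.0]
wrist_force: [-0.0, 0.3, -1.8]
opening: 0.0434
grasp_force: 61.5
```

```bash
python3 -c "
from h import *
go(70,19,32);go(80,17.5,29.5)"
```

```text
t 8.8 lin [-0.04  0.22 -0.08] rot [-0.01  0.   -0.  ] F [-0.   0.3 -1.8] M [-0.62 -0.01 -0.01] op 0.0434
t 8.8 lin [-0.07 -0.2  -0.29] rot [-0.32  0.02 -0.  ] F [-0.   0.3 -1.8] M [-0.62 -0.01 -0.01] op 0.0434
```

carry_out(linear=[[-0.05,-0.1,-0.05],[0,0,0]], rotation=[[0,0,0],[0,0,0]], grip=[1,1])

```text
time: 9.0
ee_pos: [0.5115, -0.0142, 0.0764]
tcp_rot: [179.9, -32.1, 87.1]
wrist_force: [0.0, 2.5, -0.9]
opening: 0.0432
grasp_force: 61.5
```

carry_out(linear=[[0,-0.1,0],[0,0,0]], rotation=[[0,0,0],[0,0,0]], grip=[1,1])

```text
time: 9.2
ee_pos: [0.5114, -0.0163, 0.0763]
tcp_rot: [180.0, -32.1, 87.0]
wrist_force: [-0.3, 2.9, 0.3]
opening: 0.0434
grasp_force: 61.5
```

carry_out(linear=[[0,-0.1,0],[0,0,0]], rotation=[[0,0,0],[0,0,0]], grip=[1,1])

```text
time: 9.4
ee_pos: [0.5114, -0.0184, 0.0763]
tcp_rot: [180.0, -32.1, 87.0]
wrist_force: [0.9, 2.6, 0.1]
opening: 0.0438
grasp_force: 61.5
```

carry_out(linear=[[0,-0.1,0],[0,0,0]], rotation=[[0,0,0],[0,0,0]], grip=[1,1])

```text
time: 9.6
ee_pos: [0.5113, -0.0204, 0.0763]
tcp_rot: [180.0, -32.1, 87.0]
wrist_force: [-0.7, 2.8, -0.2]
opening: 0.044
grasp_force: 61.4
```

Run:
```python
from h import *
s0=bot.camera("side");t=bot.camera("top");cv2.imwrite("pics/s3.png",s0);cv2.imwrite("pics/t3.png",t)
go(70,19,32);o=bot.get_obs();T=o["ee_pos"]
k=4.5
im=cv2.resize((255*(s0[200:300,240:340]/255.)**.5).astype(np.uint8),None,fx=k,fy=k,interpolation=cv2.INTER_CUBIC)
# model handset drawn at S0=3: solve xp so tcp matches
p=np.load("dock.npy");xp=70+(tcp(70,19,32)[1]-T[1])*1000
zb=19+(T[2]-tcp(70,19,32)[2])*1000;print(xp,zb)
for dx,c in((0,(0,255,0)),(-6,(255,255,0))):
  H=hand(xp+dx,zb+0.4*0,32)[0]
  for y in(-23,23):
    u=(proj("side",w(p,[[h[0],y,h[1]] for h in np.vstack([H,H[:1]])]))-[240,200]+.5)*k;cv2.polylines(im,[u.round().astype(int)],False,c,1)
u=(proj("side",T)-[240,200]+.5)*k;cv2.circle(im,tuple(u[0].astype(int)),3,(0,0,255),-1)
tt=cv2.resize((255*(t[185:265,200:280]/255.)**.5).astype(np.uint8),(340,450),interpolation=cv2.INTER_CUBIC)
cv2.imwrite("pics/s3c.png",np.hstack([im,tt]))
```

```text
t 9.7 lin [ 0.01  0.61 -0.03] rot [-0.01  0.   -0.  ] F [-0.3  3.  -1.1] M [-0.02  0.18  0.01] op 0.0433
82.27927717238224 19.54150067175941
```

View pics/s3c.png

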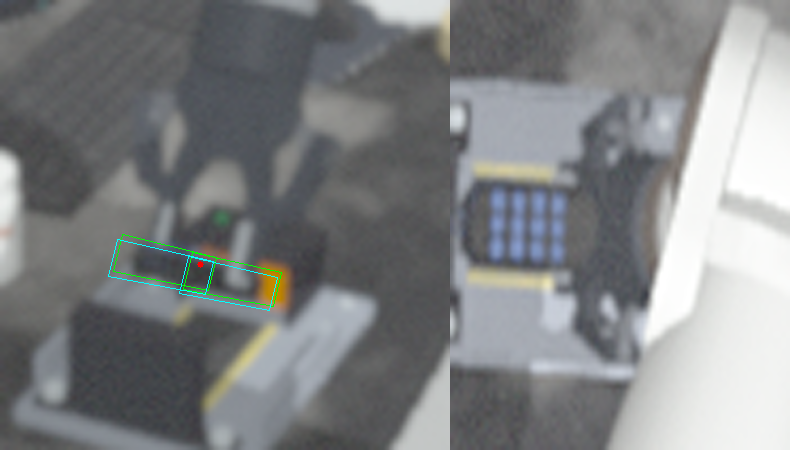

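Plate contact came at y ≈ -0.0137, so the grasp sits about 9.5 mm tailward of centre, which roughly agrees with the ring seen in the picture. I'll update that offset and check it against the ring.

```bash
sed -i 's/^S0,HT=.*/S0,HT=9.5,15./' h.py
python3 - <<'E'
from h import *
T=bot.get_obs()["ee_pos"];t=tcp(76,17,32);xp=76-(T[1]-t[1])*1000;zb=17+(T[2]-t[2])*1000
H,f,n=hand(xp,zb,32);print(xp,zb,H[1]);p=np.load("dock.npy")
for dn in(0,11,22):print(proj("top",w(p,[*(H[1]+dn*n)[:1],0,(H[1]+dn*n)[1]])))
print("clr",clr(xp,zb,32,-3))
W=[(xp,zb,32),(82,17,30),(88,15.5,28.5),(93,15,26.5),(96,14.5,24),(98,14,20),(99.5,13.5,17),(99.5,13,14.5),(97,13,12),(92,13,8),(86,13,4),(82,13,1),(80,12,0),(77,12,0)]
for a,k in zip(W,W[1:]):
    A,B=tcp(*a),tcp(*k);print(k,((B-A)/.02).round(2),round((k[2]-a[2])/8,3),"clr",np.round(clr(*k,-3),1),"tail",hand(*k)[0][1].round(1))
go(82,17,30)
E
```

```text
87.79226240972594 16.097025454243575 [-59.55365679 100.88410773]
[[202.36338769 223.52805052]]
[[203.95841189 223.53676116]]
[[205.57254469 223.54557615]]
clr (np.float64(1.5938075399762255), np.float64(18.31766533275463), np.float64(4.097025454243575))
(82, 17, 30) [ 0.02  0.36 -0.08] -0.25 clr [ 4.5 11.1  5. ] tail [-67.6  97. ]
(88, 15.5, 28.5) [-0.01 -0.25 -0.17] -0.188 clr [3.5 8.9 3.5] tail [-63.1  91.8]
(93, 15, 26.5) [-0.01 -0.19 -0.15] -0.25 clr [2.6 5.5 3. ] tail [-60.   86.4]
(96, 14.5, 24) [-0.   -0.08 -0.19] -0.312 clr [3.1 6.4 2.5] tail [-59.1  79.6]
(98, 14, 20) [-0.   -0.01 -0.29] -0.5 clr [5.2 8.5 2. ] tail [-59.9  68.7]
(99.5, 13.5, 17) [-0.   -0.02 -0.23] -0.375 clr [ 7.1 10.5  1.5] tail [-59.9  60.3]
(99.5, 13, 14.5) [ 0.    0.04 -0.2 ] -0.312 clr [ 9.2 10.7  1. ] tail [-60.9  53.1]
(97, 13, 12) [ 0.01  0.15 -0.18] -0.312 clr [11.4 10.2  1. ] tail [-64.1  46.3]
(92, 13, 8) [ 0.01  0.28 -0.3 ] -0.5 clr [14.6 20.9  1. ] tail [-69.5  35.3]
(86, 13, 4) [ 0.02  0.31 -0.31] -0.5 clr [17.2 31.9  1. ] tail [-75.1  24.2]
(82, 13, 1) [ 0.01  0.19 -0.23] -0.375 clr [18.6 40.2  1. ] tail [-78.4  15.8]
(80, 12, 0) [ 0.    0.09 -0.13] -0.125 clr [20. 44.  0.] tail [-80.  12.]
(77, 12, 0) [0.01 0.15 0.  ] 0.0 clr [20. 44.  0.] tail [-83.  12.]
t 9.7 lin [-0.    0.36 -0.08] rot [-0.26  0.02 -0.  ] F [-0.3  3.  -1.1] M [-0.02  0.18  0.01] op 0.0433
```

Correction: contact came later than predicted, so the grasp is slightly on the display side (S0 ≈ -1), plus about 2 mm of camera-to-robot offset. That also fits the first keys/display fit, and the visible tail blob is the body end, not the ring tip. Replanning.

```bash
sed -i 's/^S0,HT=.*/S0,HT=-1.2,15./; s/return w(np.load("dock.npy"),\[q\[0\],0,q\[1\]\])\[0\]/return w(np.load("dock.npy"),[q[0]+2,0,q[1]])[0]/' h.py
python3 - <<'E'
from h import *
T=bot.get_obs()["ee_pos"];t=tcp(76,17,32);xp=76-(T[1]-t[1])*1000;zb=17+(T[2]-t[2])*1000
print(xp,zb,"clr",clr(xp,zb,32,-3))
W=[(xp,zb,32),(78,18.5,31),(84,17,29.5),(89,16,28),(93,15,26.5),(96,14.5,24),(98,14,20),(99.5,13.5,17),(99.5,13,14.5),(97,13,12),(92,13,8),(86,13,4),(82,13,1),(80,12,0),(77,12,0)]
for a,k in zip(W,W[1:]):
    A,B=tcp(*a),tcp(*k);print(k,B.round(4),((B-A)/.02).round(2),round((k[2]-a[2])/8,3),"clr",np.round(clr(*k,-3),1),"tail",hand(*k)[0][1].round(1))
go(78,18.5,31)
E
```

```text
76.73342106121846 21.76716158153885 clr (np.float64(2.6455524629485154), np.float64(17.26592040978234), np.float64(9.76716158153885))
(78, 18.5, 31) [ 0.5109 -0.0209  0.0719] [-0.   -0.03 -0.22] -0.125 clr [ 5.  12.8  6.5] tail [-70.5 100.9]
(84, 17, 29.5) [ 0.5106 -0.026   0.0689] [-0.01 -0.26 -0.15] -0.188 clr [ 3.7 10.8  5. ] tail [-66.1  95.8]
(89, 16, 28) [ 0.5104 -0.0302  0.0662] [-0.01 -0.21 -0.13] -0.188 clr [2.8 8.5 4. ] tail [-62.6  91.1]
(93, 15, 26.5) [ 0.5102 -0.0334  0.0636] [-0.01 -0.16 -0.13] -0.188 clr [2.6 5.5 3. ] tail [-60.   86.4]
(96, 14.5, 24) [ 0.5101 -0.0352  0.0603] [-0.   -0.09 -0.17] -0.312 clr [3.1 6.4 2.5] tail [-59.1  79.6]
(98, 14, 20) [ 0.5101 -0.0356  0.055 ] [-0.   -0.02 -0.26] -0.5 clr [5.2 8.5 2. ] tail [-59.9  68.7]
(99.5, 13.5, 17) [ 0.5101 -0.0362  0.0509] [-0.   -0.03 -0.21] -0.375 clr [ 7.1 10.5  1.5] tail [-59.9  60.3]
(99.5, 13, 14.5) [ 0.5101 -0.0355  0.0473] [ 0.    0.03 -0.18] -0.312 clr [ 9.2 10.7  1. ] tail [-60.9  53.1]
(97, 13, 12) [ 0.5103 -0.0325  0.0441] [ 0.01  0.15 -0.16] -0.312 clr [11.4 10.2  1. ] tail [-64.1  46.3]
(92, 13, 8) [ 0.5106 -0.0271  0.0388] [ 0.01  0.27 -0.26] -0.5 clr [14.6 20.9  1. ] tail [-69.5  35.3]
(86, 13, 4) [ 0.5109 -0.021   0.0335] [ 0.02  0.3  -0.27] -0.5 clr [17.2 31.9  1. ] tail [-75.1  24.2]
(82, 13, 1) [ 0.5111 -0.0172  0.0294] [ 0.01  0.19 -0.2 ] -0.375 clr [18.6 40.2  1. ] tail [-78.4  15.8]
(80, 12, 0) [ 0.5112 -0.0153  0.027 ] [ 0.    0.09 -0.12] -0.125 clr [20. 44.  0.] tail [-80.  12.]
(77, 12, 0) [ 0.5113 -0.0123  0.027 ] [0.01 0.15 0.  ] 0.0 clr [20. 44.  0.] tail [-83.  12.]
t 9.7 lin [-0.02 -0.03 -0.22] rot [-0.13  0.01 -0.  ] F [-0.3  3.  -1.1] M [-0.02  0.18  0.01] op 0.0433
```

carry_out(linear=[[0,-0.03,-0.22],[0,0,0],[0,-0.13,-0.08],[-0.01,-0.13,-0.07],[0,0,0]], rotation=[[-0.125,0.006,0],[0,0,0],[-0.09,0.005,0],[-0.1,0.005,0],[0,0,0]], grip=[1,1,1,1,1])

```text
time: 10.2
ee_pos: [0.5112, -0.0261, 0.0689]
tcp_rot: [179.9, -29.5, 87.1]
wrist_force: [0.5, 3.4, 0.2]
opening: 0.044
grasp_force: 61.5
```

carry_out(linear=[[0,-0.11,-0.07],[-0.01,-0.1,-0.06],[0,0,0]], rotation=[[-0.09,0.005,0],[-0.1,0.005,0],[0,0,0]], grip=[1,1,1])

```text
time: 10.5
ee_pos: [0.5111, -0.0303, 0.0663]
tcp_rot: [179.9, -28.0, 87.1]
wrist_force: [0.7, 4.3, 1.0]
opening: 0.0434
grasp_force: 61.5
```

```bash
python3 -c "
from h import *
go(89,16,28);go(93,15,26.5)"
```

```text
t 10.5 lin [-0.03  0.   -0.  ] rot [ 0.    0.01 -0.01] F [0.7 4.3 1. ] M [ 0.28 -0.09 -0.06] op 0.0434
t 10.5 lin [-0.04 -0.16 -0.14] rot [-0.19  0.02 -0.01] F [0.7 4.3 1. ] M [ 0.28 -0.09 -0.06] op 0.0434
```

carry_out(linear=[[-0.03,-0.08,-0.07],[0,-0.08,-0.07],[0,0,0]], rotation=[[-0.1,0.01,0],[-0.09,0.005,0],[0,0,0]], grip=[1,1,1])

```text
time: 10.8
ee_pos: [0.5105, -0.0334, 0.0635]
tcp_rot: [180.0, -26.5, 87.1]
wrist_force: [0.9, 3.9, 0.3]
opening: 0.0436
grasp_force: 61.5
```

carry_out(linear=[[0,-0.05,-0.09],[0,-0.05,-0.08],[0,0,0]], rotation=[[-0.16,0.008,0],[-0.15,0.008,0],[0,0,0]], grip=[1,1,1])

```text
time: 11.1
ee_pos: [0.5103, -0.0352, 0.0601]
tcp_rot: [-180.0, -23.9, 87.1]
wrist_force: [0.8, 4.6, 0.9]
opening: 0.0434
grasp_force: 61.5
```

Run:
```python
from h import *
go(96,14.5,24);go(98,14,20)
s=bot.camera("side");t=bot.camera("top")
a=cv2.resize((255*(s[215:295,245:325]/255.)**.5).astype(np.uint8),(400,400),interpolation=cv2.INTER_CUBIC)
b=cv2.resize((255*(t[190:260,190:260]/255.)**.5).astype(np.uint8),(400,400),interpolation=cv2.INTER_CUBIC)
p=np.load("dock.npy");H=hand(96,14.5,24)[0]
for n,im,o,k in(("side",a,[245,215],5),("top",b,[190,190],40/7)):
  f=lambda P:((proj(n,w(p,P))-o+.5)*k).round().astype(int)
  cv2.polylines(im,[f([[H[i][0],y,H[i][1]] for i,y in((1,-23),(1,23),(2,23),(2,-23),(1,-23))])],False,(0,255,0),1)
  cv2.polylines(im,[f([[-65.5,-42,83],[-65.5,42,83],[-89,42,83],[-89,-42,83],[-65.5,-42,83]])],False,(0,0,255),1)
cv2.imwrite("pics/s4c.png",np.hstack([a,b]))
```

```text
t 11.1 lin [-0.01  0.    0.01] rot [ 0.01 -0.   -0.01] F [0.8 4.6 0.9] M [ 0.45 -0.04 -0.01] op 0.0434
t 11.1 lin [-0.01 -0.02 -0.25] rot [-0.49  0.02 -0.01] F [0.8 4.6 0.9] M [ 0.45 -0.04 -0.01] op 0.0434
```

View pics/s4c.png

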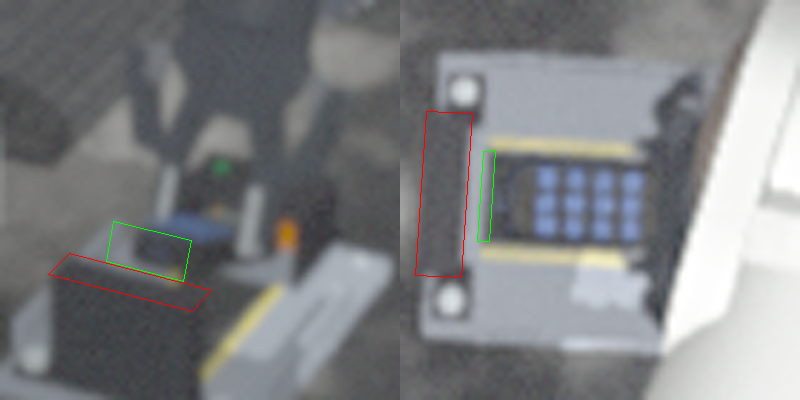

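The top view shows the tail in front of the lip edge (lip edge at col ~468, body end at ~497), centred in the bay. The push force of 4.6 N matches plate travel of about 26 mm. Dropping the tail.

carry_out(linear=[[0,-0.01,-0.13],[0,-0.02,-0.13],[0,-0.02,-0.11],[0,-0.02,-0.1],[0,0,0]], rotation=[[-0.25,0.013,0],[-0.25,0.013,0],[-0.19,0.01,0],[-0.19,0.01,0],[0,0,0]], grip=[1,1,1,1,1])

```text
time: 11.7
ee_pos: [0.5103, -0.0365, 0.0506]
tcp_rot: [-180.0, -16.9, 87.1]
wrist_force: [-0.6, 5.0, 0.6]
opening: 0.0435
grasp_force: 61.5
```

carry_out(linear=[[0,0.01,-0.09],[0,0.02,-0.09],[0,0,0]], rotation=[[-0.16,0.01,0],[-0.16,0.01,0],[0,0,0]], grip=[1,1,1])

```text
time: 12.0
ee_pos: [0.5103, -0.036, 0.0469]
tcp_rot: [-180.0, -14.3, 87.0]
wrist_force: [-0.9, 5.5, 1.8]
opening: 0.0433
grasp_force: 61.6
```

```bash
python3 -c "
from h import *
go(99.5,13,14.5);go(97,13,12);go(92,13,8)"
```

```text
t 12.0 lin [-0.01  0.02  0.02] rot [ 0.02 -0.01 -0.01] F [-0.9  5.5  1.8] M [ 0.69  0.1  -0.17] op 0.0433
t 12.0 lin [-0.    0.17 -0.14] rot [-0.29  0.01 -0.01] F [-0.9  5.5  1.8] M [ 0.69  0.1  -0.17] op 0.0433
t 12.0 lin [ 0.01  0.44 -0.41] rot [-0.79  0.04 -0.01] F [-0.9  5.5  1.8] M [ 0.69  0.1  -0.17] op 0.0433
```

carry_out(linear=[[0,0.09,-0.06],[0,0.08,-0.07],[0,0.14,-0.13],[0,0.14,-0.13],[0,0,0]], rotation=[[-0.14,0.007,0],[-0.15,0.008,0],[-0.25,0.013,0],[-0.25,0.013,0],[0,0,0]], grip=[1,1,1,1,1])

```text
time: 12.5
ee_pos: [0.5106, -0.0265, 0.039]
tcp_rot: [-180.0, -7.9, 87.1]
wrist_force: [1.8, 3.0, -0.4]
opening: 0.0435
grasp_force: 61.5
```

carry_out(linear=[[0,0.15,-0.13],[0.01,0.15,-0.13],[0,0,0]], rotation=[[-0.25,0.013,0],[-0.25,0.013,0],[0,0,0]], grip=[1,1,1])

```text
time: 12.8
ee_pos: [0.5109, -0.0206, 0.0337]
tcp_rot: [180.0, -3.9, 87.1]
wrist_force: [2.5, 3.8, -2.7]
opening: 0.0437
grasp_force: 61.5
```

```bash
python3 -c "
from h import *
go(86,13,4);go(82,13,1);go(80,12,0)"
```

```text
t 12.8 lin [-0.   -0.02 -0.01] rot [ 0.01  0.   -0.01] F [ 2.5  3.8 -2.7] M [ 0.72 -0.38  0.06] op 0.0437
t 12.8 lin [ 0.01  0.17 -0.22] rot [-0.37  0.02 -0.01] F [ 2.5  3.8 -2.7] M [ 0.72 -0.38  0.06] op 0.0437
t 12.8 lin [ 0.01  0.26 -0.34] rot [-0.49  0.03 -0.01] F [ 2.5  3.8 -2.7] M [ 0.72 -0.38  0.06] op 0.0437
```

carry_out(linear=[[0,0.08,-0.11],[0,0.09,-0.11],[0,0,0]], rotation=[[-0.18,0.01,0],[-0.19,0.01,0],[0,0,0]], grip=[1,1,1])

```text
time: 13.1
ee_pos: [0.5107, -0.0174, 0.0294]
tcp_rot: [-180.0, -1.0, 87.1]
wrist_force: [1.9, 2.2, -0.5]
opening: 0.0439
grasp_force: 61.6
```

carry_out(linear=[[0,0.05,-0.05],[0,0,0]], rotation=[[-0.12,0.01,0],[0,0,0]], grip=[1,1])

```text
time: 13.3
ee_pos: [0.5107, -0.0167, 0.0285]
tcp_rot: [-179.9, -0.1, 87.0]
wrist_force: [2.3, 2.9, -1.9]
opening: 0.0438
grasp_force: 61.4
```

```bash
python3 -c "
from h import *
go(80,12,0);go(77,12,0)"
```

```text
t 13.3 lin [ 0.02  0.07 -0.08] rot [-0.01 -0.01 -0.01] F [ 2.3  2.9 -1.9] M [ 0.62 -0.43  0.09] op 0.0438
t 13.3 lin [ 0.03  0.22 -0.08] rot [-0.01 -0.01 -0.01] F [ 2.3  2.9 -1.9] M [ 0.62 -0.43  0.09] op 0.0438
```

carry_out(linear=[[0,0,-0.05],[0,0,0]], rotation=[[0,0,0],[0,0,0]], grip=[1,1])

```text
time: 13.5
ee_pos: [0.5106, -0.017, 0.0277]
tcp_rot: [-179.9, -0.1, 87.0]
wrist_force: [0.6, 4.1, 0.2]
opening: 0.0441
grasp_force: 61.7
```

carry_out(linear=[[0,0,-0.05],[0,0,0]], rotation=[[0,0,0],[0,0,0]], grip=[1,1])

```text
time: 13.7
ee_pos: [0.5107, -0.017, 0.0274]
tcp_rot: [-180.0, -0.1, 87.0]
wrist_force: [-0.6, 3.7, 6.8]
opening: 0.0436
grasp_force: 62.3
```

carry_out(linear=[[0,0,-0.05],[0,0,0]], rotation=[[0,0,0],[0,0,0]], grip=[1,1])

```text
time: 13.9
ee_pos: [0.5107, -0.0171, 0.0273]
tcp_rot: [-180.0, -0.1, 87.0]
wrist_force: [-4.9, 3.9, 14.7]
opening: 0.0435
grasp_force: 63.2
```

carry_out(linear=[[0,0,0.08],[0,0.1,0],[0,0,0]], rotation=[[0,0,0],[0,0,0],[0,0,0]], grip=[1,1,1])

```text
time: 14.2
ee_pos: [0.5107, -0.0149, 0.0274]
tcp_rot: [-179.9, -0.1, 87.0]
wrist_force: [1.8, 3.6, 2.8]
opening: 0.0432
grasp_force: 61.9
```

carry_out(linear=[[0,0.08,0],[0,0,0]], rotation=[[0,0,0],[0,0,0]], grip=[1,1])

```text
time: 14.4
ee_pos: [0.5108, -0.0133, 0.0274]
tcp_rot: [-180.0, -0.1, 87.0]
wrist_force: [1.4, 1.1, 2.4]
opening: 0.0432
grasp_force: 61.9
```

carry_out(linear=[[0,0.05,0],[0,0,0]], rotation=[[0,0,0],[0,0,0]], grip=[1,1])

```text
time: 14.6
ee_pos: [0.5108, -0.0128, 0.0274]
tcp_rot: [-180.0, -0.1, 87.0]
wrist_force: [2.3, -4.0, 2.7]
opening: 0.0437
grasp_force: 61.9
```

The tail has met the end wall (Fy reversed) with the handset on the floor. I'll relax slightly and release.

carry_out(linear=[[0,-0.025,0],[0,0,0],[0,0,0],[0,0,0],[0,0,0],[0,0,0]], rotation=[[0,0,0],[0,0,0],[0,0,0],[0,0,0],[0,0,0],[0,0,0]], grip=[1,0,-0.5,-1,-1,-1])

```text
time: 15.2
ee_pos: [0.5103, -0.0127, 0.027]
tcp_rot: [-179.9, -0.2, 87.0]
wrist_force: [0.4, -0.3, -0.2]
opening: 0.0851
grasp_force: 0.0
```

carry_out(linear=[[0,0,0.5],[0,0,1],[0,0,1],[0,0,1],[0,0,1],[0,0,1],[0,-0.5,1],[0,-1,1],[0,-1,0.5],[0,-1,0],[0,-1,0],[0,-1,0]], rotation=[[0,0,0],[0,0,0],[0,0,0],[0,0,0],[0,0,0],[0,0,0],[0,0,0],[0,0,0],[0,0,0],[0,0,0],[0,0,0],[0,0,0]], grip=[-1,-1,-1,-1,-1,-1,-1,-1,-1,-1,-1,-1])

```text
time: 16.4
ee_pos: [0.5106, -0.1235, 0.1882]
tcp_rot: [-180.0, -0.1, 87.0]
wrist_force: [0.7, -0.7, -0.5]
opening: 0.0855
grasp_force: 0.0
```

carry_out(linear=[[0,-1,0],[0,-1,0],[0,-1,0],[0,-1,0],[0,-1,0],[0,-1,0],[0,-1,0],[0,0,0]], rotation=[[0,0,0],[0,0,0],[0,0,0],[0,0,0],[0,0,0],[0,0,0],[0,0,0],[0,0,0]], grip=[-1,-1,-1,-1,-1,-1,-1,-1])

```text
time: 17.2
ee_pos: [0.5104, -0.2645, 0.1877]
tcp_rot: [-179.9, -0.1, 86.9]
wrist_force: [-0.2, 0.2, -0.4]
opening: 0.0852
grasp_force: 0.0
```

Run:
```python
from h import *
s=bot.camera("side");t=bot.camera("top");cv2.imwrite("pics/s5.png",s);cv2.imwrite("pics/t5.png",t)
p=np.load("dock.npy");H=hand(77.5,12,0)[0]
a=cv2.resize((255*(s[215:305,240:330]/255.)**.5).astype(np.uint8),(400,400),interpolation=cv2.INTER_CUBIC)
b=cv2.resize((255*(t[190:260,190:270]/255.)**.5).astype(np.uint8),(400,350),interpolation=cv2.INTER_CUBIC)
b=cv2.copyMakeBorder(b,0,50,0,0,0)
for n,im,o,k in(("side",a,[240,215],40/9),("top",b,[190,190],5)):
  f=lambda P:((proj(n,w(p,P))-o+.5)*k).round().astype(int)
  cv2.polylines(im,[f([[x,y,34] for x,y in((77.5,-23),(77.5,23),(-82.5,23),(-82.5,-23),(77.5,-23))])],False,(0,255,0),1)
cv2.imwrite("pics/s5c.png",np.hstack([a,b]));o=bot.get_obs();print(o["time"],o["ee_pos"],o["wrist_force"])
```

```text
17.3 [ 0.51049567 -0.26273801  0.18768602] [ 0.92269134  0.13852178 -0.74654326]
```

View pics/s5c.png

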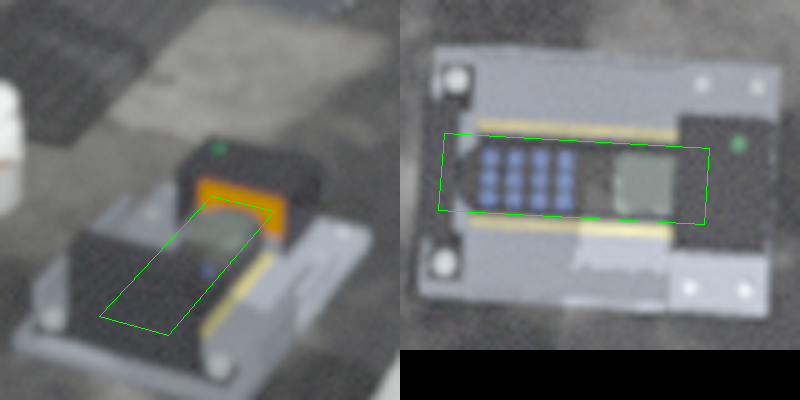

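The view shows the handset flat in the bay, centred, with keys up, the tail under the tall hood and the display toward the plate. One last numeric check covers display height and the neighbours before handing in.

Run:
```python
from h import *
p=np.load("dock.npy")
for z in(34,40):print("z",z,"display/keys top",proj("top",w(p,[[45.5,0,z],[-34.5,0,z]])).round(1).tolist(),"display corners side",proj("side",w(p,[[60,-17,z],[60,17,z],[32,-17,z],[32,17,z]])).round(1).tolist())
s=cv2.imread("pics/s5.png").astype(int)
m=((s[...,1]-s[...,2]>6)&(s[...,1]-s[...,0]>2)).astype(np.uint8)[250:285,265:310];ys,xs=np.nonzero(m);print("green",len(xs),xs.min()+265,xs.max()+265,ys.min()+250,ys.max()+250,np.median(xs)+265,np.median(ys)+250)
for n,r in(("top",(slice(120,260),slice(140,180))),("top",(slice(145,180),slice(232,262))),("top",(slice(215,262),slice(385,435)))):
    a=cv2.imread(f"pics/{n}0.png")[r].astype(int);b=cv2.imread(f"pics/t5.png")[r].astype(int);print("diff",np.abs(cv2.blur(np.uint8(a),(3,3)).astype(int)-cv2.blur(np.uint8(b),(3,3))).max())
```

```text
z 34 display/keys top [[240.2, 226.2], [213.6, 224.7]] display corners side [[296.9, 264.4], [286.2, 261.7], [292.9, 268.9], [282.1, 266.2]]
z 40 display/keys top [[240.0, 226.1], [213.4, 224.6]] display corners side [[297.0, 262.5], [286.2, 259.9], [293.0, 267.1], [282.1, 264.3]]
green 74 283 296 250 270 290.0 267.0
diff 8
diff 79
diff 66
```

Run:
```python
from h import *
for f in("top0","t5"):
    a=cv2.cvtColor(cv2.imread(f"pics/{f}.png"),cv2.COLOR_BGR2HSV).astype(int)
    def c(y0,y1,x0,x1,m):
        ys,xs=np.nonzero(m(a[y0:y1,x0:x1]));return len(xs),(xs.mean()+x0).round(1),(ys.mean()+y0).round(1)
    print(f,"jar",c(150,178,236,262,lambda h:(h[...,2]>150)&(h[...,1]<50)),"roll",c(218,262,388,434,lambda h:(h[...,1]>70)&(h[...,2]>110)&(h[...,0]<35)),"vial",c(228,250,142,165,lambda h:(h[...,1]>100)&(h[...,0]<20)&(h[...,2]>40)))
for f in("side0","s5"):
    a=cv2.cvtColor(cv2.imread(f"pics/{f}.png"),cv2.COLOR_BGR2HSV).astype(int)
    print(f,"jar",c(230,268,228,246,lambda h:(h[...,2]>130)&(h[...,1]<60)),"roll",c(195,220,333,368,lambda h:(h[...,1]>70)&(h[...,2]>110)&(h[...,0]<35)),"vial",c(308,340,255,275,lambda h:(h[...,1]>100)&(h[...,0]<20)&(h[...,2]>40)))
```

```text
top0 jar (199, np.float64(247.8), np.float64(163.6)) roll (0, np.float64(nan), np.float64(nan)) vial (29, np.float64(152.6), np.float64(240.4))
t5 jar (249, np.float64(247.7), np.float64(164.7)) roll (0, np.float64(nan), np.float64(nan)) vial (30, np.float64(152.6), np.float64(240.3))
side0 jar (156, np.float64(236.2), np.float64(246.7)) roll (135, np.float64(350.0), np.float64(210.1)) vial (194, np.float64(264.1), np.float64(327.4))
s5 jar (311, np.float64(237.2), np.float64(246.3)) roll (303, np.float64(351.0), np.float64(207.1)) vial (198, np.float64(264.1), np.float64(327.2))<stdin>:5: RuntimeWarning: Mean of empty slice.
  ret = ret.dtype.type(ret / rcount)
```

The jar and vial centroids are unchanged, and the brightness differences come from the arm's shadow. The roll was never approached. Handing in.

```bash
python3 -c "
from workcell import bot
print(bot.job_done())"
```

```text
the job is handed in; nothing more can be done
None
```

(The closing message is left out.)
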